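# Close the bowl-rim gauge to its mark

### The job

Roll the knurled wheel of the bowl-rim gauge under a fingertip, in as many strokes as it takes, until the sliding jaw has closed so far that its pointer lines up with the pointer of the gauge-mark rider on the rail, then take the finger away. Move the jaw only by the wheel: do not touch the jaw or the rider, pick nothing up, and leave the bowl, the blank and the wooden knob where they stand.

Things in the scene. Friction and masses are not known exactly. Their poses are not given: they have to be found in the camera images.
- gauge: Rim gauge screwed to the bench: pale wooden plank 115 (x) x 360 (y) x 22 mm, origin at the centre of its underside, z up. On it: fixed dark steel jaw at y = -155 mm (top 78 mm above the bench), sliding jaw, knurled wheel at x = -12, y = +115 mm; dark wooden rail along y at x = +45 mm, 18 mm wide, top 48 mm above the bench. Closing moves the sliding jaw towards the gauge's -y.
- wheel_top (a point): Topmost point of the knurled steel wheel, mid-width, 96 mm above the bench; fixed to the gauge. The wheel is 60 mm in diameter and 20 mm wide, on a level, rigid axle along the gauge's x. Lightly pressed from above (3 to 15 N is plenty) and dragged by friction with its top towards the gauge's -y it closes the jaw, the other way it opens it.
- wheel: The same wheel; origin at its centre, x along the axle; it turns about x. 1 rad (30 mm of rim) moves the jaw 10 mm. It turns with about 1.2 N at the rim and stays where it is left. Upright dark steel cheeks on both sides, 50 mm long (y), 32 mm over their outsides (x), end 7 mm below the wheel's top.
- jaw: The sliding jaw: a steel upright 40 (x) x 14 (y) mm on a 34 x 40 mm saddle, top 82 mm above the bench; starts 80 mm from the wheel's axle towards the gauge's -y. Origin on the plank's bottom plane under the upright's centre. Must not be touched.
- jaw_tip (a point): The point of the sliding jaw's pointer, a dark steel finger 10 mm wide ending in a point that sticks out of the jaw towards the gauge's +x, 52 mm above the bench. It moves with the jaw along the gauge's y only.
- rider: The gauge-mark rider: a small brass block 24 x 20 x 12 mm with a round brass screw on top, fast on the dark rail (it does not slide), 18 to 45 mm to the -y side of the jaw's pointer at the start. Origin at the centre of its underside, on the rail. Must not be touched.
- mark_tip (a point): The point of the rider's pointer, a dark steel finger 10 mm wide ending in a point towards the gauge's -x, at the same height as the jaw's pointer; the two points pass each other 2 mm apart in x. The goal is met where both have the same y along the gauge. Axes as the gauge's.
- bowl: Bystander: pale wooden bowl, 110 mm across, 60 mm high, beyond the gauge; origin at the centre of its underside.
- blank: Bystander: round wooden blank, 68 mm across, 55 mm high, on the robot's side of the gauge; origin at the centre of its underside.
- knob: Bystander: dark turned wooden knob, 44 mm across, 85 mm high with a narrow neck, beyond the gauge; origin at the centre of its underside.

How it is judged:
On the way:
1. a finger presses on the wheel (contact force between the fingers and wheel above 0.5 N), for 0.1 s.
At the end, for the whole second after the job is handed in: The jaw's pointer is level with the mark's pointer along the gauge to within 3 mm, the jaw is at rest, and the bowl, blank and knob stand within 12 mm of where they were (y of jaw_tip in the frame of mark_tip between -0.003 and 0.003 m and linear speed of jaw below 0.003 m/s and distance of each of bowl, blank, knob from where it was at the start of the episode below 0.012 m); the robot touches nothing.
It fails at once if the jaw or the rider is touched (contact force between any of the fingers, the arm and jaw above 0.5 N or contact force between any of the fingers, the arm and rider above 0.5 N).
It fails at once if the bowl, the blank or the knob is shifted more than 12 mm, lifted or tipped (distance of any of bowl, blank, knob from where it was at the start of the episode above 0.012 m or angle between any of bowl, blank, knob's own z axis and vertical above 0.3 rad).
It also fails if it takes over 58 s, if anything falls off the work surface, if the arm or the gripper's body presses on something with over 40 N, if the wrist force passes 120 N, or if a joint passes its speed limit or range.

### The arm

A 7-joint arm with a two-finger parallel gripper is mounted at the origin on the work surface. World frame = base frame: x ahead of the robot, y to its left, z up, the work surface at z = 0. Lengths are in m, angles in rad, forces in N, time in s.
With the tool pointing down it reaches from about 0.4 to 0.925 m from the base axis. Payload 4.1 kg.
Tool frame: the origin (TCP) lies midway between the tips of the shut fingers; the grasp point (between the pads) lies manip.grasp_offset behind it (manip.grasp_offset is the distance from the TCP to the grasp point, in m); z points along the fingers, y is the line along which they close (so a half turn about z gives the same grasp; the last joint's range is limited). The gripper opens to 85 mm and grips with 20 to 120 N. Pads are 22 mm wide; open, the fingers measure 114 mm over their backs; the gripper's body (76 mm by 85 mm) begins 54 mm behind the grasp point. The pads swing forward as they close: fully open they stand 13 mm farther back than shut.
Start: joints at [1.036, 0.398, 0.045, 1.537, -0.019, 1.207, -0.051], TCP at [0.274, -0.589, 0.203] pointing down, gripper open.
Joint ranges: [-2.82, 2.82], [-0.49, 2.23], [-1.37, 1.46], [0, 2.46], [-1.36, 4.5], [0.23, 2], [-2.94, 2.94]. Speed limits (rad/s): [2.57, 2.57, 3.14, 3.14, 3.14, 3.14, 3.14].

### API

Orientations are given as a unit quaternion [w, x, y, z].
In Python, from workcell import manip gives the robot as it stands. Calls block until the motion is done:
- manip.move_pose(position, orientation): joint-space move of the TCP to a pose.
- manip.servo_line(position, rate=0.15, attitude=None, guard=None): straight line of the TCP; attitude=None keeps the orientation; rate is the mean speed in m/s. With guard (N) it stops when the force on the tool has changed by that much, and returns True; else False.
- manip.set_joints(angles): joint-space move.
- manip.command_gripper(opening, strength=None): finger opening in m; strength is the grip in N (None keeps the last); returns when the fingers have stopped.
- manip.sleep(seconds).
- manip.ik(position, orientation): joint angles nearest the present ones, or None.
- manip.get_state(): the state.
- manip.grab_frame(name): name is "scene" or "top"; returns the picture (420x560x3 uint8, red, green, blue); there is no depth.
- manip.camera_info(name): a dict with "mtx" (3x3 intrinsics, pixels), "xyz" and "orientation" of the camera in the world. Camera axes: x right, y down, z forward; pixel columns grow to the right and rows downward; lengths in m; the calibration is good to about 2 mm. A picture is of the moment at which its call begins. camera_info takes no time and is no camera call.
A pose or a line that the arm cannot do raises manip.PlanningError and nothing moves.
- manip.hand_in(): hands the job in; it is judged then, once.
Trained networks look in the newest picture that a camera, given by its name, has taken for a name from the list of things; names that differ only in an ending like _2 or _b are one class to them, and where a whole thing is asked for, a point or a joint stands for the part that bears it (a point fixed in the world has none). Each returns a list of dicts, best first, with "score" (0 to 1); they miss things now and then, are a little off and sometimes report something else, mostly with a low value. They report only what shows in the picture. A call takes as long as a camera call.
- manip.spot_in(camera, label): "location" ([x, y, z] in m, in the coordinates of the camera as it stood for that picture, good to about 4 mm: the middle of the surface that is visible of it).
- manip.silhouettes(camera, label): "mask" (420x560 bool, what is visible of it).
The state is a dict: "time_s": time; "joint_pos": joint angles; "dq": joint speeds; "effort": joint torques, N m; "position": TCP position; "tcp_rot": TCP orientation; "force": force on the tool from outside, world axes, zero at the start; "wrist_torque": the same for the moment, N m; "grip_width": finger opening in m; "grasp_force": force on a finger pad.
Only numpy, scipy, OpenCV 4.12 (cv2) and the standard library are available. Lean on these libraries where they do the work, as an engineer would, in place of code of your own. Each camera call takes 0.05 s, during which the arm holds its last target. There are 200 camera calls.

## Working session

There is one attempt and no reset: what is moved stays moved. The work goes in short steps, each a Python script; the robot and the scene stay as the last script left them, time stands still between calls to the robot, and variables do not carry over. Pictures are saved under pics/ and viewed, at most 10 in all, crops included, and the job is handed in when it is done.

```bash
mkdir -p pics; cat > h.py <<'E'
import numpy as np, cv2
from scipy.spatial.transform import Rotation as R
from workcell import manip
def cam(c):
    i=manip.camera_info(c); q=i["orientation"]
    return np.array(i["mtx"]),np.array(i["xyz"]),R.from_quat([q[1],q[2],q[3],q[0]]).as_matrix()
def ray(c,uv,z):
    K,t,M=cam(c); d=M@np.linalg.inv(K)@np.array([uv[0],uv[1],1.]); return t+d*(z-t[2])/d[2]
def proj(c,p):
    K,t,M=cam(c); v=K@(M.T@(np.array(p)-t)); return v[:2]/v[2]
def spot(c,l):
    K,t,M=cam(c); return [(round(r["score"],2),(t+M@np.array(r["location"])).round(4)) for r in manip.spot_in(c,l)[:2]]
def save(c,n,crop=None,s=1):
    f=manip.grab_frame(c); g=f if crop is None else f[crop[1]:crop[3],crop[0]:crop[2]]
    cv2.imwrite("pics/"+n,cv2.resize(g,None,fx=s,fy=s,interpolation=cv2.INTER_CUBIC)[...,::-1]); return f
E
python3 - <<'E'
from h import *
for c in("top","scene"):
    save(c,c+"0.png"); print(c,cam(c)[1],cam(c)[2][:,2])
    for l in("gauge","wheel_top","wheel","jaw","jaw_tip","rider","mark_tip","bowl","blank","knob"):
        for s,p in spot(c,l): print(l,s,p,proj(c,p).round(0))
s=manip.get_state(); print(s["tcp_rot"],manip.grasp_offset,s["time_s"])
E
```

```text
top [ 0.43017735 -0.04260761  0.89367847] [ 0.1959576   0.01095837 -0.98055114]
gauge 0.72 [ 0.5319 -0.1622  0.0265] [360. 248.]
wheel_top 0.7 [ 0.5277 -0.1618  0.0281] [359. 251.]
wheel_top 0.69 [ 0.5633 -0.0494  0.0915] [294. 222.]
wheel 0.95 [ 0.5635 -0.0474  0.093 ] [292. 221.]
jaw 0.73 [ 0.5384 -0.1125  0.0469] [331. 242.]
jaw_tip 0.83 [ 0.5378 -0.1117  0.0488] [331. 242.]
rider 0.71 [ 0.5817 -0.1648  0.0591] [364. 216.]
mark_tip 0.64 [ 0.578  -0.1716  0.0653] [369. 217.]
bowl 0.86 [ 0.6713 -0.264   0.0332] [419. 169.]
blank 0.88 [ 0.3792 -0.2244  0.0599] [403. 344.]
blank 0.69 [ 0.54   -0.1135  0.0506] [332. 241.]
knob 0.87 [ 0.6826 -0.0758  0.0528] [311. 156.]
scene [ 1.04197793 -0.34516249  0.43159465] [-0.73067879  0.46084195 -0.50371938]
gauge 0.87 [ 0.5568 -0.1662  0.0306] [205. 271.]
wheel_top 0.6 [ 0.556  -0.1686  0.0301] [203. 271.]
wheel 0.71 [ 0.5576 -0.1666  0.032 ] [205. 270.]
wheel 0.62 [ 0.566  -0.0509  0.0917] [272. 217.]
jaw 0.72 [ 0.5528 -0.1227  0.043 ] [229. 253.]
jaw_tip 0.79 [ 0.5544 -0.1242  0.0456] [228. 253.]
rider 0.6 [ 0.5921 -0.1663  0.0606] [213. 267.]
mark_tip 0.7 [ 0.59   -0.1706  0.0593] [210. 268.]
bowl 0.57 [ 0.6399 -0.251   0.0409] [169. 322.]
blank 0.6 [ 0.4039 -0.2314  0.0383] [131. 233.]
knob 0.72 [ 0.7051 -0.0832  0.0434] [307. 301.]
[5.58621518e-05 9.76349715e-01 2.16197202e-01 1.15074893e-05] 0.0187 1.1
```

View pics/top0.png

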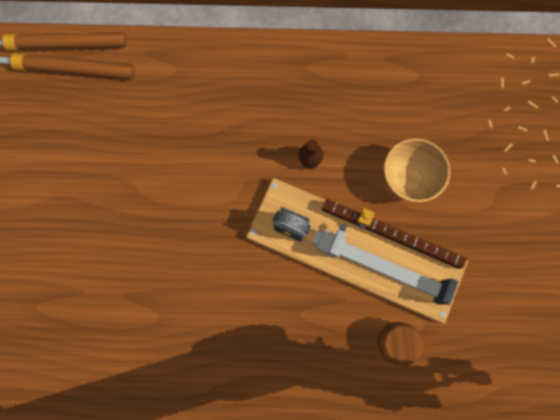

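View pics/scene0.png

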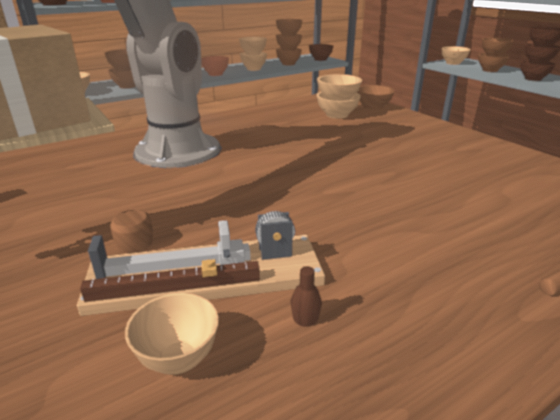

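The top view shows the plank with corners at about (272,180), (466,262), (445,321) and (248,238). The wheel is at (292,222), the jaw at (337,242), the rider at (366,217), the knob at (311,155) and the blank at (403,343). In the scene view the wheel is at (275,220) and the rider at (208,268).

```bash
cat >> h.py <<'E'
def fit(corners,z=.022,c="top"):
    P=np.array([ray(c,u,z)[:2] for u in corners])
    # gauge corners: robot order (+x,+y),(+x,-y),(-x,-y),(-x,+y)
    G=np.array([[.0575,.18],[.0575,-.18],[-.0575,-.18],[-.0575,.18]])
    m=P.mean(0); H=G.T@(P-m); a=np.arctan2(H[0,1]-H[1,0],H[0,0]+H[1,1])
    Rm=np.array([[np.cos(a),-np.sin(a)],[np.sin(a),np.cos(a)]]); return m,a,Rm,P-(m+G@Rm.T)
E
python3 - <<'E'
from h import *
m,a,Rm,res=fit([(272,180),(466,262),(445,321),(248,238)])
print(m,a,res.round(4)); 
w=lambda x,y,z: np.r_[m+Rm@np.array([x,y]),z]
print("wt",w(-.012,.115,.096),proj("top",w(-.012,.115,.096)),proj("scene",w(-.012,.115,.096)))
print("knob",proj("top",w(-.012,.035,.082)))
f=save("top","c1.png",(240,170,480,330),3.3)
f=save("scene","c2.png",(70,200,340,320),2.9)
E
```

```text
[ 0.53044464 -0.15716002] -0.3771359426717757 [[-0.0026  0.0003]
 [-0.0039  0.0039]
 [ 0.005   0.0001]
 [ 0.0015 -0.0043]]
wt [ 0.56163778 -0.04582274  0.096     ] [291.33446871 222.29127572] [273.39899999 212.53724332]
knob [337.8243565  243.31079841]
```

View pics/c1.png

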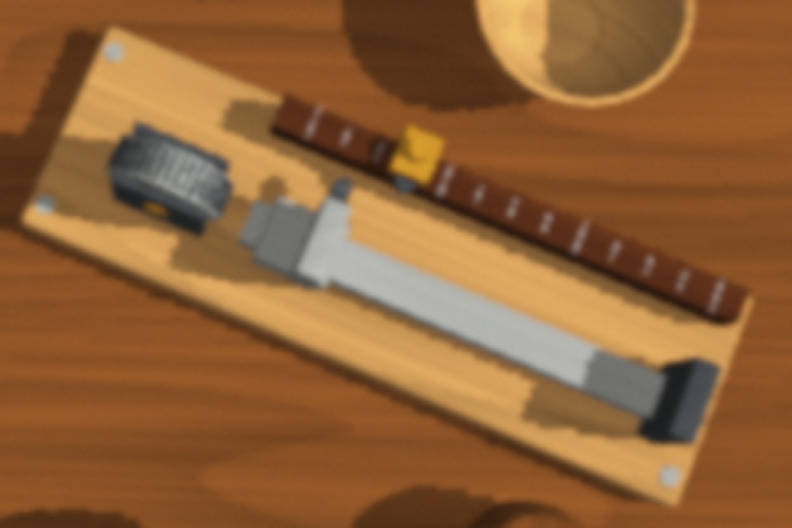

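View pics/c2.png

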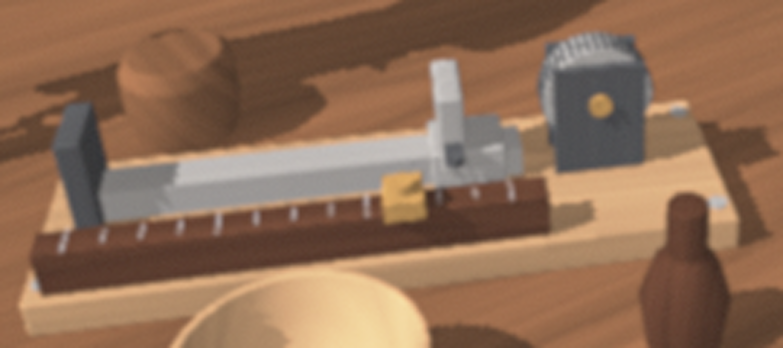

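```bash
cat >> h.py <<'E'
CR=[(273.3,177.6),(467.9,260),(445.2,323),(246.7,236)]
m,a,Rm,res=fit(CR)
w=lambda x,y,z: np.r_[m+Rm@np.array([x,y]),z]
gy=Rm[:,1]
def gxy(c,uv,z): return Rm.T@(ray(c,uv,z)[:2]-m)
_r=R.from_matrix(np.c_[np.r_[Rm[:,0],0],-np.r_[gy,0],[0,0,-1]]).as_quat(); Q=[_r[3],_r[0],_r[1],_r[2]]
E
python3 - <<'E'
from h import *
print(m,a,res.round(4)); print(w(-.012,.115,.096),proj("top",w(-.012,.115,.096)))
print("jaw",gxy("top",(343.6,224.8),.052),"mark",gxy("top",(361.8,226.7),.052),"rider exp x", gxy("top",(366.5,216),.06))
print("jaw sc",gxy("scene",(70+455/2.9,200+160/2.9),.052))
print(w(-.012,.115,.15), Q, manip.ik(w(-.012,.115,.2),Q))
manip.command_gripper(0.0,20)
manip.move_pose(w(-.012,.127,.2),Q)
manip.servo_line(w(-.012,.127,.112))
s=manip.get_state(); print(s["position"],s["force"],s["grip_width"],s["time_s"])
save("scene","c3.png",(180,100,380,250),4)
E
```

```text
[ 0.53244011 -0.15799266] -0.3859162339791141 [[-0.0015  0.0001]
 [-0.0008  0.0012]
 [ 0.001  -0.0003]
 [ 0.0013 -0.001 ]]
[ 0.5646096  -0.04693356  0.096     ] [292.08776438 220.44008776]
jaw [0.02231639 0.03668558] mark [0.0313954  0.00797106] rider exp x [0.04934622 0.00812395]
jaw sc [0.02221829 0.03679495]
[ 0.5646096  -0.04693356  0.15      ] [np.float64(-0.0), np.float64(0.9814412727368224), np.float64(-0.19176294785157616), np.float64(0.0)] [ 0.23014696  0.26068604 -0.26843489  1.73766158  0.0748551   1.15322523
 -2.01674436]
[ 0.56990759 -0.03595748  0.11273011] [-0.06190016 -0.1103399  -1.02171151] -0.0004151607622747138 4.9417
```

View pics/c3.png

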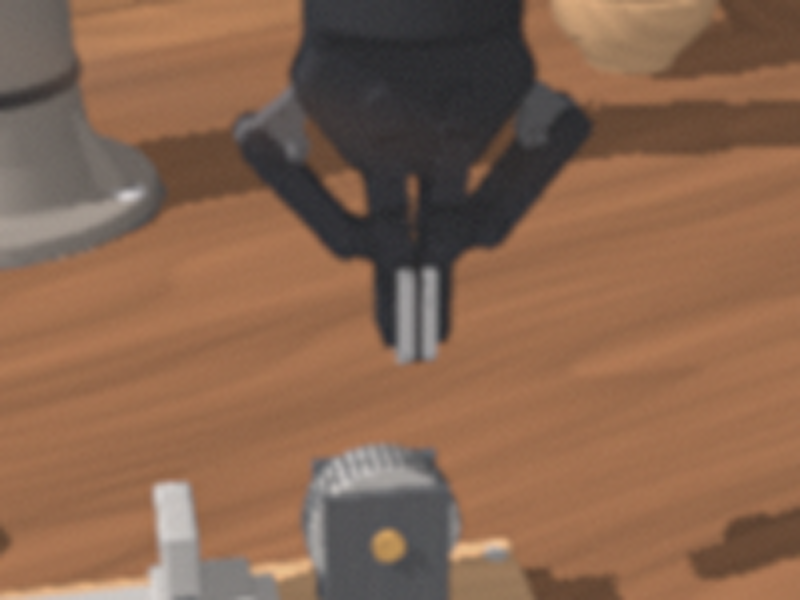

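The shut fingertips hang above and slightly to the +y side of the wheel, clear of the jaw. I'll do the first stroke and watch the forces.

```bash
cat >> h.py <<'E'
def stroke(y0=.012,y1=-.012,press=7,n=4,v=.03,quiet=False):
    Y=.115
    manip.servo_line(w(-.012,Y+y0,.103),rate=.12)
    hit=manip.servo_line(w(-.012,Y+y0,.088),rate=.02,guard=press)
    s=manip.get_state(); z=s["position"][2]; log=[hit,round(z,4),s["force"].round(1) if hasattr(s["force"],"round") else s["force"]]
    sag=lambda y:.03-np.sqrt(.03**2-max(abs(y)-.005,0)**2)
    for y in np.linspace(y0,y1,n+1)[1:]:
        manip.servo_line(w(-.012,Y+y,z+sag(y0)-sag(y)),rate=v)
        s=manip.get_state(); log+=[np.round(s["force"],1),round(s["position"][2],4)]
    manip.servo_line(w(-.012,Y+y1,.106),rate=.1)
    if not quiet: print(log,manip.get_state()["time_s"])
E
python3 - <<'E'
from h import *
stroke()
manip.servo_line(w(-.012,.14,.106))
save("top","c4.png",(240,170,480,330),3.3)
E
```

```text
[False, np.float64(0.0881), array([-0.8, -0.5, -0.2]), array([ 0.5, -0.2, -0.3]), np.float64(0.089), array([-0. ,  0.7,  0. ]), np.float64(0.0889), array([ 0.1, -0.3,  0.5]), np.float64(0.0889), array([-0.2, -0.3,  0.1]), np.float64(0.088)] 7.8667
```

View pics/c4.png

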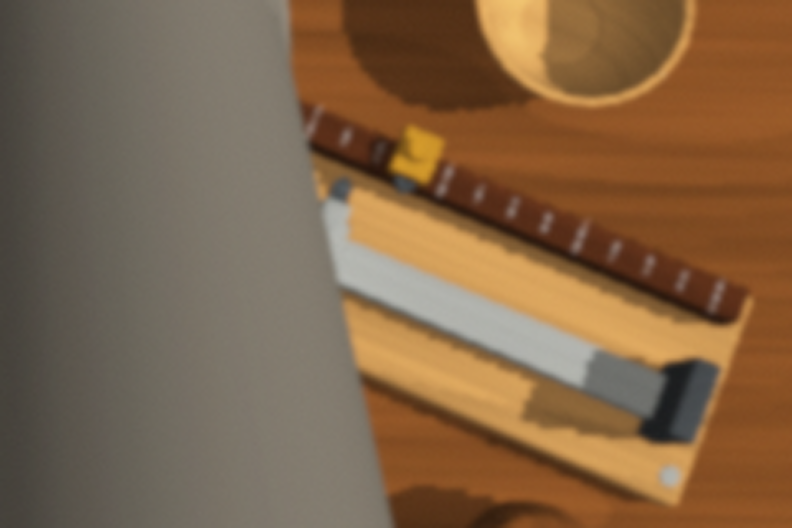

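```bash
python3 - <<'E'
from h import *
print(proj("scene",[.5699,-.036,.1127]),"seen 284.5,190")
print("wheel top scene",proj("scene",w(-.012,.115,.096)), "axle end bolt", proj("scene",w(.005,.115,.066)), "seen", (180+388/4,100+545/4))
manip.servo_line(w(-.012,.115,.103)); print(manip.get_state()["position"],w(-.012,.115,.103))
save("scene","c5.png",(180,100,380,250),4)
E
```

```text
[281.60617495 203.68113499] seen 284.5,190
wheel top scene [273.81535918 213.55713265] axle end bolt [275.90656374 235.69124947] seen (277.0, 236.25)
[ 0.5638841  -0.04913513  0.1027508 ] [ 0.5646096  -0.04693356  0.103     ]
```

View pics/c5.png

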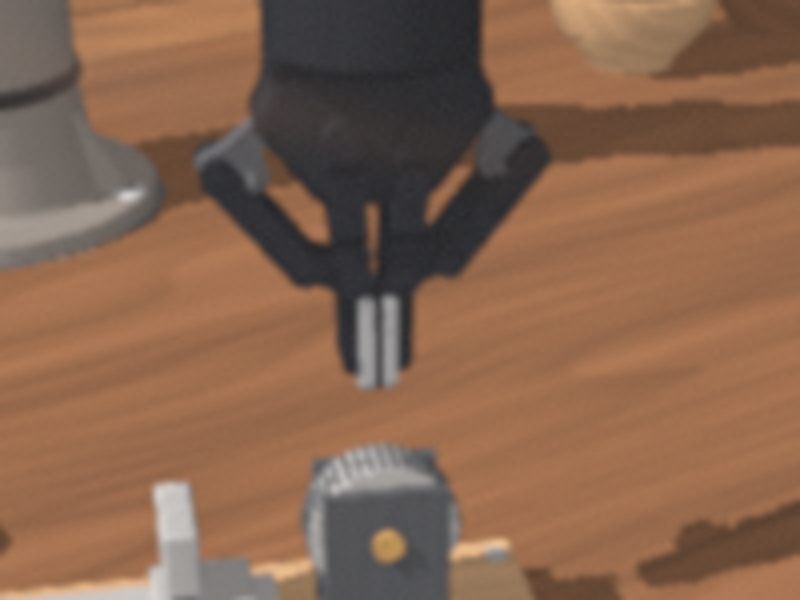

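The tip shows at (274,197), while the reported TCP projects to roughly (273,208). The real fingertip is therefore about 18 mm higher than reported, close to grasp_offset. I'll probe down with the guard on, above the wheel's top.

```bash
python3 - <<'E'
from h import *
print(manip.get_state()["grip_width"], proj("scene",manip.get_state()["position"]))
hit=manip.servo_line(w(-.012,.115,.070),rate=.025,guard=5)
s=manip.get_state(); print(hit,s["position"],np.round(s["force"],1),s["time_s"])
save("scene","c6.png",(180,100,380,250),4)
E
```

```text
1.0028161228071532e-05 [273.27130271 209.75993238]
False [ 0.56477758 -0.04692036  0.07019568] [0.4 0.4 0.5] 10.15
```

View pics/c6.png

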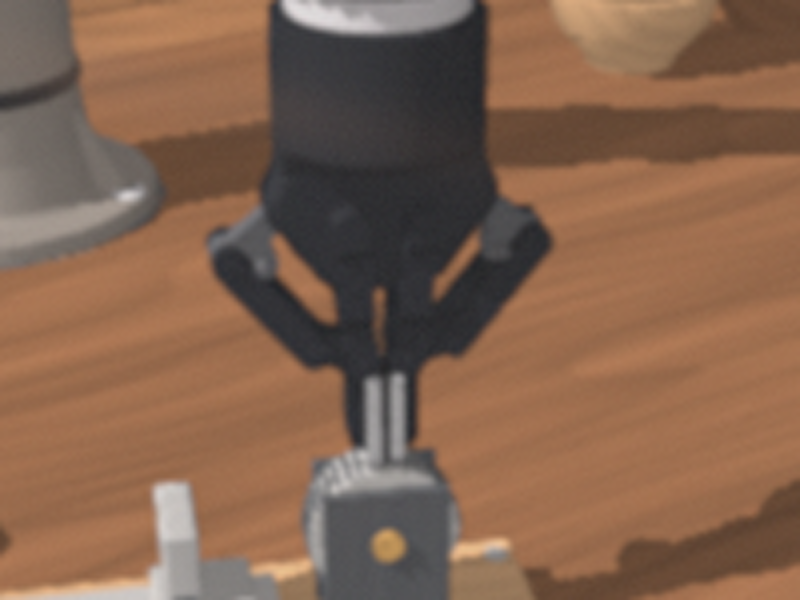

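Tip bottom shows at about (277,215), right over the wheel top and almost touching, with no force yet. I'll carry on down with the guard.

```bash
python3 - <<'E'
from h import *
hit=manip.servo_line(w(-.012,.115,.056),rate=.015,guard=5)
s=manip.get_state(); print(hit,s["position"],np.round(s["force"],1),s["time_s"])
manip.sleep(.2); s=manip.get_state(); print(s["position"],np.round(s["force"],1))
if hit:
    p=np.array(s["position"])
    for k in (1,2):
        manip.servo_line(np.r_[p[:2]-gy*.005*k,p[2]],rate=.03); s=manip.get_state(); print(s["position"],np.round(s["force"],1))
E
```

```text
True [ 0.56483378 -0.04695313  0.06773747] [-0.3 -0.   3.8] 10.6
[ 0.56483544 -0.04694871  0.06774352] [-0.8 -0.3  6.1]
[ 0.56272505 -0.05227447  0.06774094] [-0.9 -0.7  3.9]
[ 0.56062075 -0.05696489  0.06743925] [-0.6 -1.1  1.3]
```

Contact came at a reported z of 0.0677, so the tip sits about 28 mm above the reported TCP. I'll adapt the stroke and run two.

```bash
cat >> h.py <<'E'
def stroke(y0=.011,y1=-.011,press=7,n=4,v=.04):
    Y=.115
    manip.servo_line(w(-.012,Y+y0,.0745),rate=.12)
    hit=manip.servo_line(w(-.012,Y+y0,.060),rate=.02,guard=press)
    s=manip.get_state(); z=s["position"][2]; log=[hit,round(z,4),round(s["force"][2],1)]
    if hit:
      sag=lambda y:.03-np.sqrt(.03**2-max(abs(y)-.004,0)**2)
      for y in np.linspace(y0,y1,n+1)[1:]:
        manip.servo_line(w(-.012,Y+y,z+sag(y0)-sag(y)),rate=v)
        s=manip.get_state(); log+=[round(s["force"][2],1)]
    manip.servo_line(w(-.012,Y+y1,.078),rate=.1)
    print(log,manip.get_state()["time_s"])
E
python3 - <<'E'
from h import *
manip.servo_line(w(-.012,.105,.078),rate=.1)
f0=manip.grab_frame("scene")
stroke(); stroke()
f1=manip.grab_frame("scene")
C=lambda f:cv2.resize(f[205:285,120:290],None,fx=4.5,fy=4.5,interpolation=cv2.INTER_CUBIC)[:300]
cv2.imwrite("pics/c7.png",np.vstack([C(f0),C(f1)])[...,::-1])
E
```

```text
[True, np.float64(0.0671), np.float64(5.0), np.float64(0.9), np.float64(0.2), np.float64(0.0), np.float64(3.0)] 13.95
[True, np.float64(0.0672), np.float64(4.0), np.float64(0.6), np.float64(-0.0), np.float64(0.6), np.float64(2.1)] 16.175
```

View pics/c7.png

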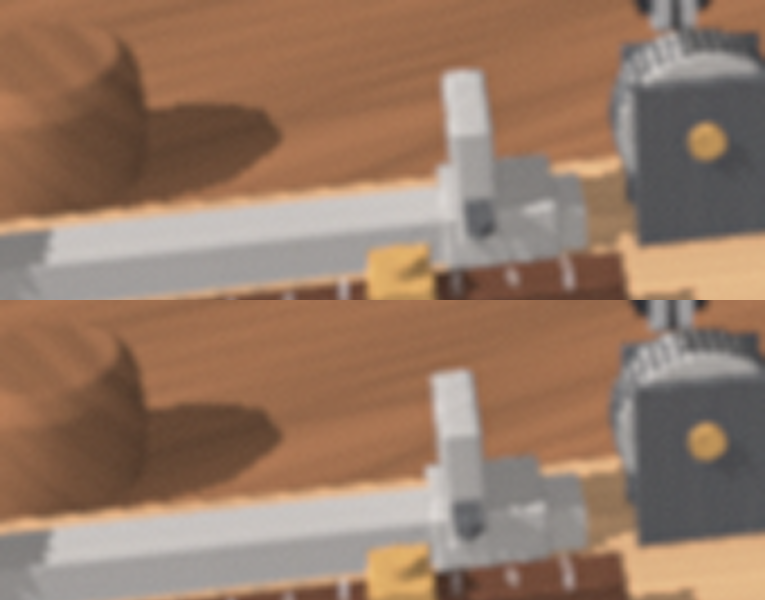

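The jaw moved left from (470,75) to (458,375), which is about 4–5 mm over the two strokes. Contact faded in mid-stroke, so the path needs to be flatter. I'll add jaw tracking by template against the first picture.

```bash
cat >> h.py <<'E'
REF=cv2.imread("pics/scene0.png")[...,::-1]
def jawmove():
    """jaw travel (m, closing positive) since the start, template of its upright's top in the scene camera"""
    x0,y0,x1,y1=217,220,233,246
    up=lambda i:cv2.resize(np.ascontiguousarray(i),None,fx=8,fy=8,interpolation=cv2.INTER_CUBIC)
    f=manip.grab_frame("scene"); r=cv2.matchTemplate(up(f[y0-8:y1+18,x0-32:x1+6]),up(REF[y0:y1,x0:x1]),cv2.TM_CCOEFF_NORMED)
    _,s,_,l=cv2.minMaxLoc(r); d=np.array(l)/8-[32,8]; p=np.array([225,226.])
    e=gxy("scene",p+d,.075)-gxy("scene",p,.075); return -e[1],e[0],s
def stroke(y0=.010,y1=-.010,press=8,v=.05,n=3,deep=.0006):
    Y=.115
    manip.servo_line(w(-.012,Y+y0,.073),rate=.12)
    hit=manip.servo_line(w(-.012,Y+y0,.060),rate=.02,guard=press)
    s=manip.get_state(); z=s["position"][2]; log=[hit,round(z,4),round(s["force"][2],1)]
    if hit:
      for y in np.linspace(y0,y1,n+1)[1:]:
        manip.servo_line(w(-.012,Y+y,z-deep),rate=v); s=manip.get_state(); log+=[round(s["force"][2],1)]
    manip.servo_line(w(-.012,Y+y1,.075),rate=.1)
    print(log,manip.get_state()["time_s"],np.round(jawmove(),4))
E
python3 - <<'E'
from h import *
print(jawmove()); stroke(); stroke()
E
```

```text
(np.float64(0.003913818515253492), np.float64(-1.1145576152699066e-05), 0.9923968315124512)
[True, np.float64(0.0673), np.float64(4.1), np.float64(6.9), np.float64(7.7), np.float64(6.4)] 18.125 [1.120e-02 4.000e-04 9.915e-01]
[True, np.float64(0.0673), np.float64(4.9), np.float64(7.3), np.float64(7.7), np.float64(5.7)] 20.0083 [1.820e-02 6.000e-04 9.836e-01]
```

```bash
python3 - <<'E'
from h import *
stroke()
manip.servo_line(w(-.012,.12,.16),rate=.2)
s=manip.get_state(); p=np.array(s["position"])
# swing the base joint to free the top view
q=list(s["joint_pos"]); q[0]+=.6; manip.set_joints(q)
f=save("top","c8.png",(310,190,410,265),8); print(manip.get_state()["position"],manip.get_state()["time_s"],jawmove())
E
```

```text
[True, np.float64(0.0673), np.float64(4.6), np.float64(6.5), np.float64(7.8), np.float64(6.1)] 21.8917 [2.540e-02 7.000e-04 9.839e-01]
[ 0.44424954 -0.35240616  0.15884728] 23.8417 (np.float64(0.025567153959209277), np.float64(0.009674390231224574), 0.8432174324989319)
```

View pics/c8.png

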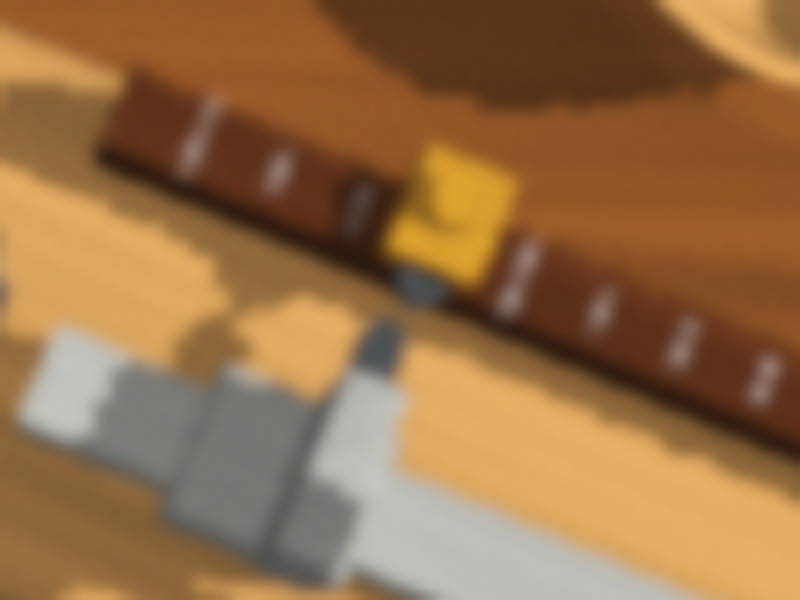

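The jaw's point is at about (386,320) in the crop and the mark's point at about (420,303), so the jaw is still a few mm short.

```bash
python3 - <<'E'
from h import *
g=lambda u,v,z=.052:gxy("top",(310+(u+.5)/8-.5,190+(v+.5)/8-.5),z)
print("jaw",g(386,320),"jawbody",g(378,345),"mark",g(420,303),g(420,290),"rider top corners mean",np.mean([g(u,v,.060) for u,v in((430,145),(520,183),(385,250),(472,287))],0))
E
```

```text
jaw [0.0243387  0.01220546] jawbody [0.01886062 0.01176207] mark [0.03042699 0.00711435] [0.03294339 0.00812838] rider top corners mean [0.04814996 0.00846854]
```

```bash
cat >> h.py <<'E'
def pointers():
    f=manip.grab_frame("top").astype(np.float32); X=np.arange(.018,.036,.001); Yg=np.arange(-.012,.045,.00025)
    uv=np.array([[proj("top",w(x,y,.052)) for y in Yg] for x in X],np.float32)
    im=cv2.remap(f,uv[...,0],uv[...,1],cv2.INTER_CUBIC); b=np.clip(im[...,2]-im[...,0]+20,0,None)
    for x,r in zip(X,b):
        k=r>.5*r.max(); print(round(x,3),"max",round(float(r.max())),"y",round(float((Yg*r*k).sum()/max((r*k).sum(),1e-6)),4),"width",round(k.sum()*.00025,4))
E
python3 - <<'E'
from h import *
pointers()
E
```

```text
Traceback (most recent call last):
  File "h.py", line 71, in pointers
    uv=np.array([[proj("top",w(x,y,.052)) for y in Yg] for x in X],np.float32)
                  ~~~~^^^^^^^^^^^^^^^^^^^
  File "h.py", line 10, in proj
    K,t,M=cam(c); v=K@(M.T@(np.array(p)-t)); return v[:2]/v[2]
          ~~~^^^
  File "h.py", line 5, in cam
    i=manip.camera_info(c); q=i["orientation"]
ValueError: time passes only in moves, steps and waits
```

```bash
sed -i 's/^def cam(c):/import functools\n@functools.cache\ndef cam(c):/' h.py
python3 - <<'E'
from h import *
pointers()
E
```

```text
0.018 max 28 y 0.0112 width 0.0052
0.019 max 27 y 0.0112 width 0.005
0.02 max 27 y 0.0111 width 0.0045
0.021 max 25 y 0.0112 width 0.004
0.022 max 20 y 0.011 width 0.0032
0.023 max 10 y 0.0112 width 0.0025
0.024 max 0 y 0.0 width 0.0
0.025 max 0 y 0.0 width 0.0
0.026 max 0 y 0.0 width 0.0
0.027 max 0 y 0.0 width 0.0
0.028 max 0 y 0.0 width 0.0
0.029 max 0 y 0.0 width 0.0
0.03 max 1 y 0.0085 width 0.0008
0.031 max 18 y 0.0089 width 0.004
0.032 max 24 y 0.0086 width 0.007
0.033 max 27 y 0.0087 width 0.0092
0.034 max 27 y 0.0085 width 0.0092
0.035 max 20 y 0.0084 width 0.0082
```

```bash
python3 - <<'E'
from h import *
s=manip.get_state(); q=list(s["joint_pos"]); q[0]-=.6; manip.set_joints(q); print(np.round(jawmove(),4))
stroke(.0043,-.0043,n=2)
manip.servo_line(w(-.012,.12,.16),rate=.2)
q=list(manip.get_state()["joint_pos"]); q[0]+=.6; manip.set_joints(q)
pointers(); s=manip.get_state(); print(s["time_s"],np.round(s["force"],1))
E
```

```text
[2.540e-02 7.000e-04 9.842e-01]
[True, np.float64(0.0677), np.float64(4.8), np.float64(5.3), np.float64(6.4)] 27.3583 [2.710e-02 3.000e-04 9.809e-01]
0.018 max 30 y 0.0094 width 0.005
0.019 max 29 y 0.0092 width 0.005
0.02 max 28 y 0.0094 width 0.005
0.021 max 26 y 0.0092 width 0.0042
0.022 max 22 y 0.0094 width 0.0035
0.023 max 12 y 0.0093 width 0.0028
0.024 max 0 y 0.0 width 0.0
0.025 max 0 y 0.0 width 0.0
0.026 max 0 y 0.0 width 0.0
0.027 max 0 y 0.0 width 0.0
0.028 max 0 y 0.0 width 0.0
0.029 max 0 y 0.0 width 0.0
0.03 max 2 y 0.0085 width 0.0008
0.031 max 19 y 0.0089 width 0.004
0.032 max 24 y 0.0087 width 0.007
0.033 max 28 y 0.0086 width 0.0095
0.034 max 27 y 0.0087 width 0.0095
0.035 max 19 y 0.0085 width 0.0082
29.3 [0.4 0.3 0. ]
```

```bash
python3 - <<'E'
from h import *
q=list(manip.get_state()["joint_pos"]); q[0]-=.6; manip.set_joints(q)
stroke(.003,-.003,n=1)
manip.servo_line(w(-.012,.12,.16),rate=.2)
K=manip.get_state()["joint_pos"]; q=list(K); q[0]+=.6; manip.set_joints(q)
pointers()
f=manip.grab_frame("scene"); r=manip.silhouettes("scene","rider")[0]; v,u=np.nonzero(r["mask"]); 
hsv=cv2.cvtColor(f[255:282,195:225],cv2.COLOR_RGB2HSV); b=(hsv[...,0]>17)&(hsv[...,0]<32)&(hsv[...,1]>130)&(hsv[...,2]>120)
vv,uu=np.nonzero(b); print("mask",r["score"],u.min(),u.max(),v.min(),v.max(),"brass",uu.min()+195,uu.max()+195,vv.min()+255,vv.max()+255)
c=[(u.min()+u.max())/2,(v.min()+v.max())/2+1]; print("rider y scene",gxy("scene",c,.056))
print("jaw y scene", .0368-jawmove()[0], manip.get_state()["time_s"])
E
```

```text
[True, np.float64(0.0677), np.float64(6.2), np.float64(4.6)] 32.3833 [2.770e-02 6.000e-04 9.784e-01]
0.018 max 28 y 0.0087 width 0.005
0.019 max 29 y 0.0086 width 0.005
0.02 max 29 y 0.0086 width 0.0045
0.021 max 27 y 0.0086 width 0.004
0.022 max 20 y 0.0087 width 0.0032
0.023 max 12 y 0.0085 width 0.0018
0.024 max 0 y 0.0 width 0.0
0.025 max 0 y 0.0 width 0.0
0.026 max 0 y 0.0 width 0.0
0.027 max 0 y 0.0 width 0.0
0.028 max 0 y 0.0 width 0.0
0.029 max 0 y 0.0 width 0.0
0.03 max 2 y 0.0086 width 0.001
0.031 max 19 y 0.0089 width 0.004
0.032 max 24 y 0.0087 width 0.0072
0.033 max 28 y 0.0087 width 0.0092
0.034 max 27 y 0.0086 width 0.0092
0.035 max 20 y 0.0083 width 0.008
mask 0.51 202 216 260 275 brass 203 210 261 265
rider y scene [0.05476833 0.0089227 ]
jaw y scene 0.008708389708573336 34.475
```

Both cameras agree: the jaw is at 0.0087 (top 0.0086), and the mark is at 0.0087 to 0.0089. The arm is clear, so I'm handing in.

```bash
python3 - <<'E'
from h import *
print(manip.hand_in())
E
```

```text
the job is handed in; nothing more can be done
None
```

The jaw's pointer measured within about 0.3 mm of the rider's pointer in both cameras, moved only by strokes on the wheel; the finger is clear and the job is handed in at about 35 s, with no verdict reported back.

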